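# Rake the wax blocks into an even layer

### The arm

A 6-joint arm with a two-finger parallel gripper is mounted at the origin on the work surface. World frame = base frame: x ahead of the robot, y to its left, z up, the work surface at z = 0. Lengths are in mm, angles in rad, forces in N, time in s.
With the tool pointing down it reaches from about 375 to 975 mm from the base axis. Payload 3.8 kg.
Tool frame: the origin (TCP) lies on the mounting face of the last link; the fingertips stand 173 mm ahead of it and the grasp point (between the pads) lies 155 mm ahead of it (ctrl.tcp_to_tips is the distance from the TCP to the fingertips, in mm); z points along the fingers, x is the direction in which the jaws open and shut, and the axes are right-handed (so a half turn about z gives the same grasp; the last joint's range is limited). The gripper opens to 85 mm and grips with 20 to 120 N. Pads are 22 mm wide; open, the fingers measure 114 mm over their backs; the gripper's body (76 mm by 85 mm) begins 54 mm behind the grasp point. The pads swing forward as they close: fully open they stand 13 mm farther back than shut.
Start: joints at [1.184, 0.264, 1.604, -0, 1.274, -0.037], TCP at [231.327, 634.119, 404.68] pointing down, gripper open.
Joint ranges: [-2.63, 2.63], [-0.94, 2.18], [0.31, 2.57], [-1.31, 4.45], [0, 2.66], [-2.55, 2.55]. Speed limits (rad/s): [2.57, 2.57, 3.14, 3.14, 3.14, 3.14].

### API

Orientations are given as a rotation vector (axis times angle).
In Python, from plant import ctrl gives the robot as it stands. The module is installed in compiled form; this text tells all that it offers. Calls block until the motion is done:
- ctrl.goto(position, orientation): joint-space move of the TCP to a pose.
- ctrl.move_linear(position, vel=150, orientation=None): straight line of the TCP; orientation=None keeps the orientation; vel is the mean speed in mm/s.
- ctrl.set_joints(angles): joint-space move.
- ctrl.let_go() and ctrl.gripper_close(): open the fingers fully, or close them until they stop; the grip force is fixed at half the most.
- ctrl.sleep(seconds).
- ctrl.solve_ik(position, orientation): joint angles nearest the present ones, or None.
- ctrl.read_state(): the state.
- ctrl.capture(name): name is "side" or "top"; returns a dict with "img" (480x640x3 uint8, red, green, blue), "mtx" (3x3 intrinsics, pixels), "R" (3x3) and "t" (3): a world point X has camera coordinates R X + t. Camera axes: x right, y down, z forward; pixel columns grow to the right and rows downward; lengths in mm; the calibration is good to about 2 mm. A picture is of the moment at which its call begins. There is no depth.
A pose or a line that the arm cannot do raises ctrl.Unreachable and nothing moves.
- ctrl.job_done(): hands the job in, once; it reports no verdict.
The state is a dict: "time_s": time; "qpos": joint angles; "qd": joint speeds; "effort": joint torques, N m; "position": TCP position; "orientation": TCP orientation; "contact_force": force on the tool from outside, world axes, zero at the start; "ft_torque": the same for the moment, N m; "width": finger opening in mm.
Only numpy, scipy, OpenCV 4.12 (cv2) and the standard library are available. Lean on these libraries where they do the work, as an engineer would, in place of code of your own. Each camera call takes 0.05 s, during which the arm holds its last target.

### The job

Take the little wooden rake from its stand and, with the rake only, rake the clump of wax blocks apart along the tray into an even single layer: two blocks in each third of the slab, none on top of another. Rake with the tines resting on the floating slab under a light press of a few newtons, still resting there when the last stroke ends, never as much as 12 N, and do not crush a block with the rake. Then hang the rake back upright in its stand and leave the other things alone.

Things in the scene. Friction and masses are not known exactly. Their poses are not given: they have to be found in the camera images.
- tray: Fixed oblong wooden tray; origin at the middle of its underside (on the table), y along its length, x across, z up. Inside it is 270 mm along y and 150 along x; walls 10 thick, rim 45 above the table. Dark inlays across the rims of the long walls at y = -45 and +45 mm mark its thirds: y below -45, -45 to 45, above 45
- tray_bed (a point): Point on the tray's axis at the height of its rim (45 above the table), not on the bed. The bed is a dark stone slab that fills the inside and floats on soft foam: its top lies 24 to 34 mm above the table and slopes a little along y (to 0.012 rad); not measured, to be felt. It gives 1 mm per 4 N pressed at its middle, per 2 N near its ends, and rises again
- rake: Loose wooden hand rake, about 100 g, hanging upright in its stand by its collar. Origin: middle of the collar's underside, z up. Collar 44 (x) x 40 (y) x 8 mm; above it the handle, 34 in x, 20 in y, up to z = 70. Below, on a steel stem, the head: 44 long in x, 14 thick in y, bar 14 high and three tines 30 long, 6 wide, 18 pitch
- rake_grip (a point): Middle of the rake's handle, 35 mm above the collar's underside, where to grip it across its 20 mm thickness (closing along the rake's y). The stem is telescopic and clamped at a different length each time: the tine tips hang 52 to 68 mm below the collar's underside; not measured, to be felt. It does not slip in ordinary use
- stand: Fixed plywood block, 80 x 60 mm at its foot, with an open-topped slot 52 mm along its x by 24 along its y, rim 76 above the table, walls 10 thick; origin at the middle of its underside, z up. The rake's head hangs in the slot, collar resting on the rim, axes along the stand's (within 0.03 rad); it goes back so, either way round
- wax0: Block of wax, 30 x 30 x 22 mm, 12 to 25 g; origin at its centre, z through its thickness. Starts flat on the slab in a clump with the five others, three across by two along the tray, 3 to 8 mm apart
- wax1: Block of wax, 30 x 30 x 22 mm, 12 to 25 g; origin at its centre, z through its thickness. Starts flat on the slab in a clump with the five others, three across by two along the tray, 3 to 8 mm apart
- wax2: Block of wax, 30 x 30 x 22 mm, 12 to 25 g; origin at its centre, z through its thickness. Starts flat on the slab in a clump with the five others, three across by two along the tray, 3 to 8 mm apart
- wax3: Block of wax, 30 x 30 x 22 mm, 12 to 25 g; origin at its centre, z through its thickness. Starts flat on the slab in a clump with the five others, three across by two along the tray, 3 to 8 mm apart
- wax4: Block of wax, 30 x 30 x 22 mm, 12 to 25 g; origin at its centre, z through its thickness. Starts flat on the slab in a clump with the five others, three across by two along the tray, 3 to 8 mm apart
- wax5: Block of wax, 30 x 30 x 22 mm, 12 to 25 g; origin at its centre, z through its thickness. Starts flat on the slab in a clump with the five others, three across by two along the tray, 3 to 8 mm apart
- jarbox: Bystander, fixed: open cardboard box 115 x 80 x 30 mm with six little jars, 41 high; origin at the middle of its underside
- jar_a: Bystander, loose, leave alone: small amber glass jar, black cap, 38 mm across, 42 high; origin at the middle of its underside
- jar_b: Bystander, loose, leave alone: another such jar; origin at the middle of its underside
- dropper: Bystander, loose, leave alone: slim black bottle, 28 mm across, 70 high; origin at the middle of its underside
- scoop: Bystander, loose, leave alone: blue plastic spoon, 170 mm long, lying
- potlid: Bystander, loose, leave alone: black pot lid, 156 mm across, 34 high; origin at the middle of its underside
- jug: Bystander, loose, leave alone: steel jug with a handle, 116 mm across, 130 high; origin at the middle of its underside
- bowl: Bystander, loose, leave alone: white bowl, 140 mm across, 55 high; origin at the middle of its underside
Not all that is in view belongs to the job. Several things have the shape of the rake; the one meant has the colours described above.

How it is judged:
By the outcome, as a careful person would: the job done as asked, in the order asked, and still so for the second after the job is handed in, with the robot touching nothing.
It also fails if it takes over 58 s, if anything falls off the work surface, if the arm or the gripper's body presses on something with over 40 N, if the wrist force passes 120 N, or if a joint passes its speed limit or range.

## Working session

There is one attempt and no reset: what is moved stays moved. The work goes in short steps, each a Python script; the robot and the scene stay as the last script left them, time stands still between calls to the robot, and variables do not carry over. Pictures are saved under pics/ and viewed, and the job is handed in when it is done.

```bash
mkdir -p pics; ls; python3 - <<'E'
from plant import ctrl
import cv2,numpy as np
for n in ("side","top"):
    c=ctrl.capture(n); cv2.imwrite(f"pics/{n}0.png",c["img"][:,:,::-1]); print(n,c["mtx"].tolist(),c["R"].round(4).tolist(),c["t"].round(1).tolist())
s=ctrl.read_state(); print(s, ctrl.tcp_to_tips)
E
```

```text
pics
side [[565.9918804124056, 0.0, 323.9082701351059], [0.0, 565.9918804124056, 240.72379892116425], [0.0, 0.0, 1.0]] [[-0.9806, -0.1961, -0.0033], [-0.137, 0.6969, -0.704], [0.1404, -0.6899, -0.7102]] [584.3, 129.6, 1512.1]
top [[444.46109235413786, 0.0, 320.1150495045539], [0.0, 444.46109235413786, 240.5157633338691], [0.0, 0.0, 1.0]] [[-0.0014, -1.0, 0.0068], [-0.9935, 0.0006, -0.1142], [0.1142, -0.0069, -0.9934]] [28.8, 589.8, 1168.2]
{'time_s': 0.1, 'qpos': array([ 1.18408470e+00,  2.64699788e-01,  1.60523164e+00,  1.16356828e-05,
        1.27371041e+00, -3.68803038e-02]), 'qd': array([ 1.58063289e-04, -1.04630284e-03, -3.94452300e-03, -8.29707397e-04,
       -8.43438440e-06, -7.26991097e-04]), 'effort': array([-3.64312164e-04, -5.16711867e+01, -3.68587196e+01, -6.71195971e-05,
        6.24297943e-03, -7.77966670e-05]), 'position': array([231.22145298, 633.83770773, 403.47448818]), 'orientation': array([ 2.57323015,  1.80032125, -0.00271221]), 'contact_force': array([-1.08232824,  0.67021181, -0.92022537]), 'ft_torque': array([ 0.00842061, -0.04207735,  0.00922204]), 'width': 85.44316819184817} 173.4
```

View pics/side0.png

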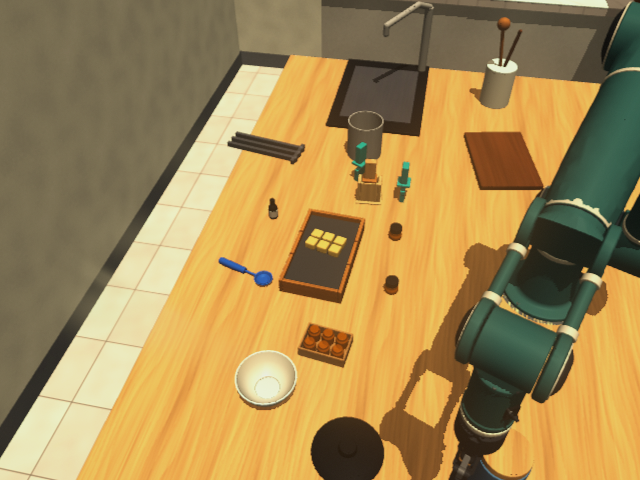

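View pics/top0.png

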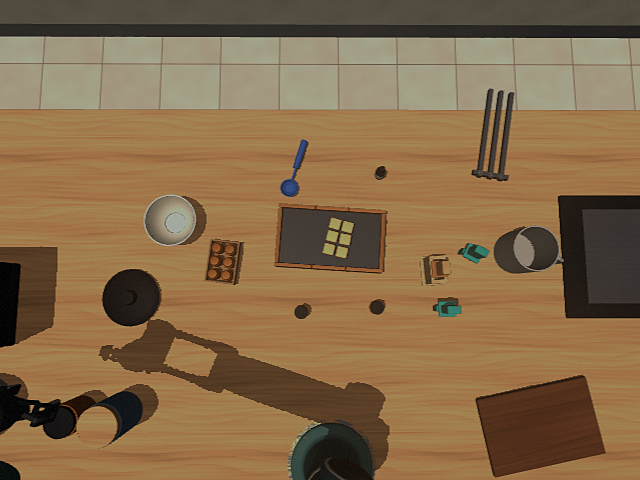

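The stand with the wooden rake is at about (437,268) in the top view and (369,180) in the side view, with teal look-alikes beside it. The tray is at (331,238) in the top view, and the clump at (338,238). I'll zoom in next.

```bash
cat > h.py <<'E'
import cv2,numpy as np
from plant import ctrl
def ray(c,uv):
    d=np.linalg.inv(c["mtx"])@np.array([uv[0],uv[1],1.]); R=np.array(c["R"]); return -R.T@c["t"], R.T@d
def onz(c,uv,z):
    o,d=ray(c,uv); return o+d*(z-o[2])/d[2]
def proj(c,X):
    p=c["mtx"]@(np.array(c["R"])@np.asarray(X,float)+c["t"]); return p[:2]/p[2]
def crop(c,name,x0,y0,x1,y1,k):
    cv2.imwrite("pics/"+name,cv2.resize(c["img"][y0:y1,x0:x1,::-1],None,fx=k,fy=k,interpolation=cv2.INTER_CUBIC))
E
python3 - <<'E'
from h import *
import pickle
cs={n:ctrl.capture(n) for n in("side","top")}; pickle.dump(cs,open("c0.pkl","wb"))
crop(cs["top"],"t1.png",260,190,400,290,5.5)
crop(cs["top"],"t2.png",405,230,505,330,6)
crop(cs["side"],"s2.png",330,120,430,220,6)
E
```

```text
(no output)
```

View pics/t1.png

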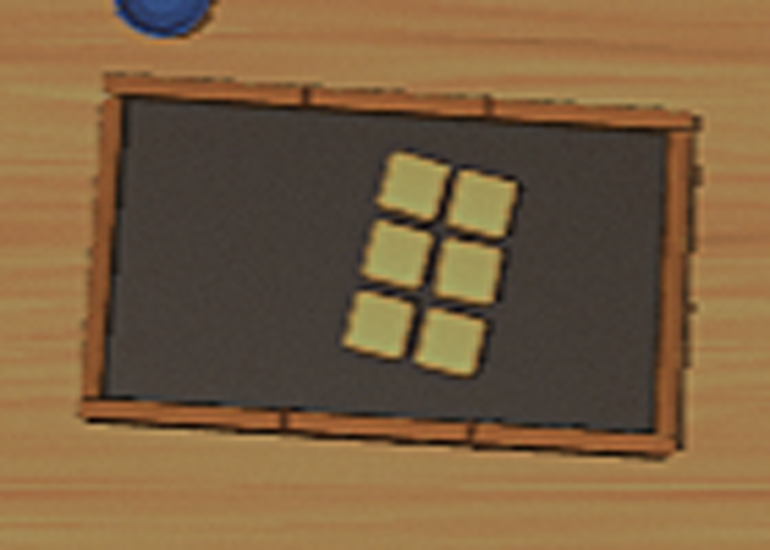

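View pics/t2.png

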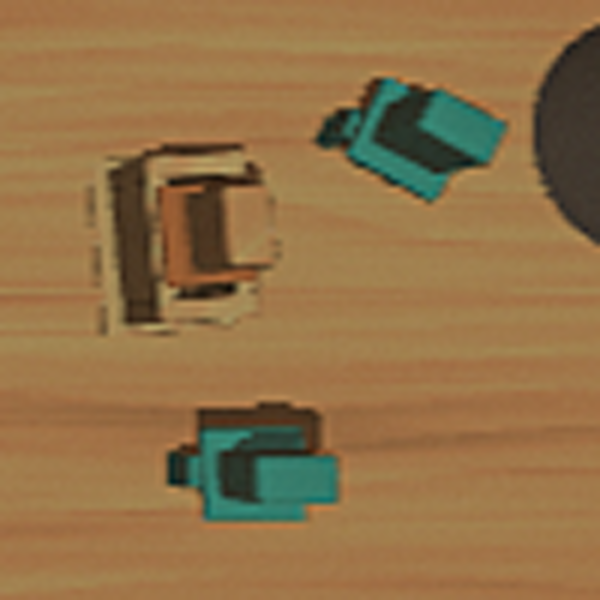

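View pics/s2.png

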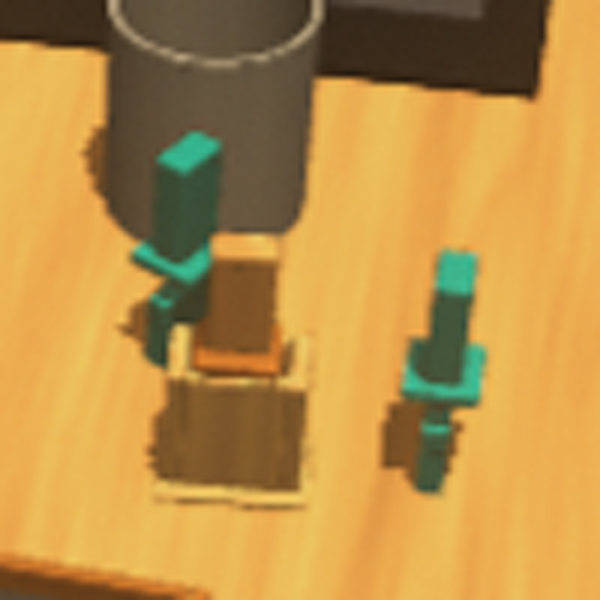

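```bash
python3 - <<'E'
from h import *
import pickle
cs=pickle.load(open("c0.pkl","rb")); T=cs["top"];S=cs["side"]
f=lambda x,y,k,ox,oy:(x/k+ox-0.5+0.5/k,y/k+oy-0.5+0.5/k)
print("tray");P=[]
for p in [(107,75),(697,118),(672,458),(82,418),(306,95),(489,105),(285,420),(472,432)]:
    X=onz(T,f(*p,5.5,260,190),45);P.append(X);print(X.round(1))
print("ctr",np.mean(P[:4],0))
# blocks by mask, top faces at z~29+22
def blocks(c,box,z):
    hsv=cv2.cvtColor(c["img"],cv2.COLOR_RGB2HSV); x0,y0,x1,y1=box
    b=hsv[y0:y1,x0:x1]; b=cv2.resize(b,None,fx=4,fy=4,interpolation=cv2.INTER_CUBIC)
    m=cv2.inRange(b,(22,70,120),(38,255,255))
    out=[]
    for k in cv2.findContours(m,cv2.RETR_EXTERNAL,cv2.CHAIN_APPROX_NONE)[0]:
        a=cv2.contourArea(k)
        if a<300: continue
        r=cv2.minAreaRect(k); out.append((a,onz(c,f(*r[0],4,x0,y0),z).round(1),np.round(r[1],0),r[2]))
    return out
for o in blocks(T,(285,205,380,270),51):print(o)
print("side")
for o in blocks(S,(290,220,360,265),51):print(o)
print("handle top")
# top view handle top face corners in crop t2
for p in [(227,187),(262,187),(272,265),(228,270)]: print(onz(T,f(*p,6,405,230),146).round(1))
print("collar top (84)")
for p in [(160,183),(165,287)]: print(onz(T,f(*p,6,405,230),84).round(1))
print("stand rim 76")
for p in [(113,160),(255,170),(245,322),(125,325)]: print(onz(T,f(*p,6,405,230),76).round(1))
print("side handle top")
for p in [(212,236),(278,236),(278,260),(211,258)]: print(onz(S,f(*p,6,330,120),146).round(1))
crop(T,"t3.png",415,245,465,295,12); crop(S,"s3.png",350,150,390,210,10); crop(S,"s1.png",275,205,370,300,6)
E
```

```text
tray
[690.  139.2  45. ]
[ 668.6 -150.7   45. ]
[ 501.8 -135.5   45. ]
[521.5 149.7  45. ]
[680.   41.4  45. ]
[675.1 -48.5  45. ]
[520.4  51.6  45. ]
[514.5 -38.9  45. ]
ctr [595.47658447   0.66268308  45.        ]
(1326.5, array([557.2, -28.1,  51. ]), array([40., 38.]), 13.392498016357422)
(1336.5, array([567.2,   6.5,  51. ]), array([41., 40.]), 15.52410888671875)
(1295.5, array([592.1, -36.6,  51. ]), array([41., 39.]), 6.34019136428833)
(1284.0, array([600.5,  -2.3,  51. ]), array([39., 37.]), 14.03624439239502)
(1295.0, array([625.8, -44.5,  51. ]), array([41., 40.]), 17.35402488708496)
(1271.0, array([634. , -10.9,  51. ]), array([42., 38.]), 13.13402271270752)
side
(1004.5, array([565.2,   4.7,  51. ]), array([44., 30.]), 17.10272979736328)
(989.5, array([600. ,  -4.4,  51. ]), array([40., 31.]), 19.983104705810547)
(976.0, array([633.6, -12.1,  51. ]), array([42., 30.]), 21.250505447387695)
(973.0, array([556.6, -29.2,  51. ]), array([43., 29.]), 18.434947967529297)
(942.0, array([591.6, -38.3,  51. ]), array([42., 29.]), 17.10272979736328)
(923.5, array([624.7, -45.6,  51. ]), array([42., 28.]), 18.43494987487793)
handle top
[ 527.  -269.5  146. ]
[ 527.  -283.8  146. ]
[ 495.3 -286.8  146. ]
[ 493.3 -268.8  146. ]
collar top (84)
[ 533.  -258.3   84. ]
[ 488.4 -259.1   84. ]
stand rim 76
[ 543.6 -240.2   76. ]
[ 539.2 -301.8   76. ]
[ 473.6 -295.2   76. ]
[ 472.4 -243.4   76. ]
side handle top
[ 527.9 -282.6  146. ]
[ 495.9 -288.9  146. ]
[ 493.4 -269.7  146. ]
[ 525.8 -265.   146. ]
```

View pics/t3.png

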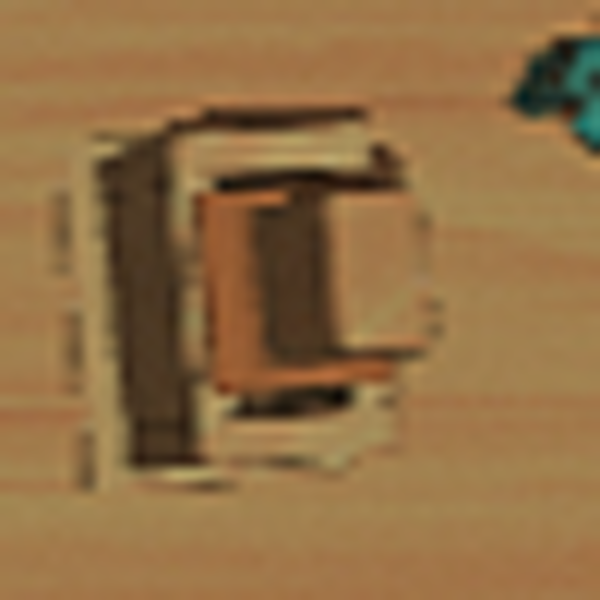

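View pics/s3.png

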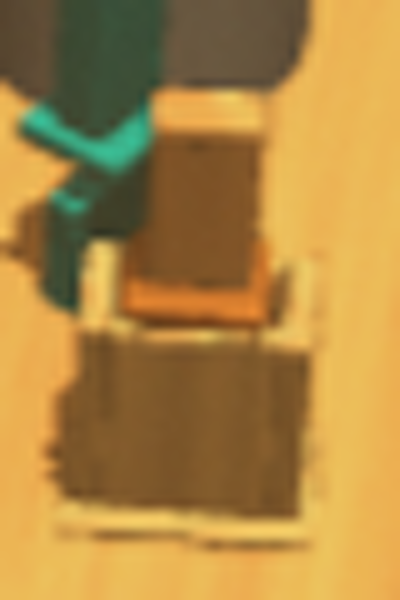

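View pics/s1.png

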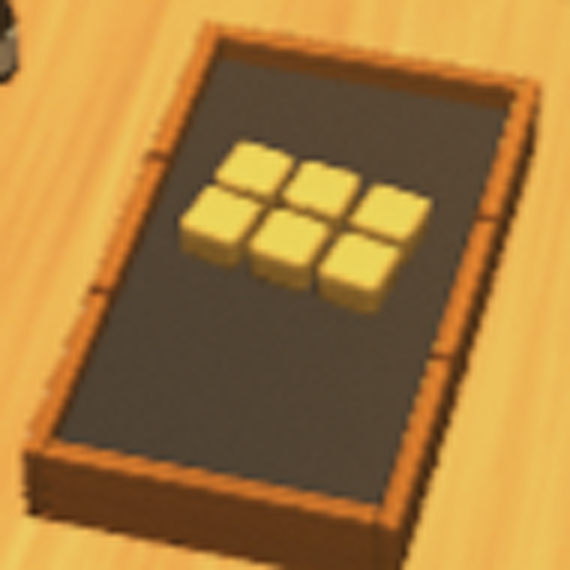

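```bash
python3 - <<'E'
from h import *
import pickle
cs=pickle.load(open("c0.pkl","rb")); T=cs["top"];S=cs["side"]
f=lambda x,y,k,ox,oy:(x/k+ox-0.5+0.5/k,y/k+oy-0.5+0.5/k)
def seg(a,b,z,c=T,k=12,ox=415,oy=245):
    A=onz(c,f(*a,k,ox,oy),z);B=onz(c,f(*b,k,ox,oy),z);d=A-B;print(A.round(1),B.round(1),"len",np.linalg.norm(d).round(1),"yaw",np.arctan2(d[1],d[0]).round(3), "mid",((A+B)/2).round(1))
seg((417,195),(427,345),146);seg((325,190),(337,350),146);seg((203,195),(217,388),84);seg((178,130),(200,465),76)
seg((88,135),(128,485),4)
print('side'); g=dict(c=S,k=10,ox=350,oy=150)
seg((158,90),(268,97),146,**g);seg((155,127),(263,133),146,**g);seg((122,310),(265,322),76,**g);seg((80,325),(312,345),76,**g);seg((55,528),(310,545),4,**g)
E
```

```text
[ 526.9 -286.4  146. ] [ 496.4 -287.3  146. ] len 30.5 yaw 0.032 mid [ 511.7 -286.9  146. ]
[ 527.9 -267.6  146. ] [ 495.4 -269.   146. ] len 32.5 yaw 0.042 mid [ 511.7 -268.3  146. ]
[ 531.2 -258.7   84. ] [ 489.8 -260.5   84. ] len 41.4 yaw 0.043 mid [ 510.5 -259.6   84. ]
[ 545.9 -255.8   76. ] [ 473.5 -258.4   76. ] len 72.4 yaw 0.036 mid [ 509.7 -257.1   76. ]
[ 550.6 -253.3    4. ] [ 470.3 -260.2    4. ] len 80.6 yaw 0.086 mid [ 510.4 -256.8    4. ]
side
[ 526.9 -284.6  146. ] [ 494.5 -287.5  146. ] len 32.6 yaw 0.088 mid [ 510.7 -286.1  146. ]
[ 525.2 -266.7  146. ] [ 493.6 -270.   146. ] len 31.7 yaw 0.102 mid [ 509.4 -268.3  146. ]
[ 531.8 -266.5   76. ] [ 488.5 -269.2   76. ] len 43.4 yaw 0.061 mid [ 510.2 -267.9   76. ]
[ 543.2 -257.    76. ] [ 473.2 -261.1   76. ] len 70.1 yaw 0.058 mid [ 508.2 -259.1   76. ]
[ 546.4 -245.3    4. ] [ 467.8 -252.6    4. ] len 78.9 yaw 0.093 mid [ 507.1 -248.9    4. ]
```

```bash
cat >> h.py <<'E'
from scipy.spatial.transform import Rotation as Ro
def ori(yaw,flip=False):
    # tool x (jaw) along rake y axis at given yaw; z down
    x=np.array([-np.sin(yaw),np.cos(yaw),0])*(-1 if flip else 1); z=np.array([0,0,-1.]); y=np.cross(z,x)
    return Ro.from_matrix(np.c_[x,y,z]).as_rotvec()
def st(msg=""):
    s=ctrl.read_state(); print(msg,"t=%.2f"%s["time_s"],"p",s["position"].round(2),"F",s["contact_force"].round(2),"w %.1f"%s["width"]); return s
E
python3 - <<'E'
from h import *
for fl in (0,1):
    for P,yw in (((510.6,-277.4,350),.06),((560,-60,300),-.25),((634,20,300),-.25)):
        q=ctrl.solve_ik(P,ori(yw,fl)); print(fl,None if q is None else np.round(q,2))
E
```

```text
0 [-0.54  0.13  1.87 -0.    1.14 -2.17]
0 [-0.15  0.14  1.95  0.    1.05 -1.47]
0 [-0.01  0.27  1.8   0.    1.07 -1.33]
1 [-0.54  0.13  1.87 -0.    1.14  0.97]
1 [-0.15  0.14  1.95  0.    1.05  1.67]
1 [-0.01  0.27  1.8   0.    1.07  1.81]
```

```bash
python3 - <<'E'
from h import *
o=ori(.06,1)
ctrl.goto((510.6,-277.4,345),o); st("above")
ctrl.move_linear((510.6,-277.4,267.5),vel=120); st("down")
import pickle
S=ctrl.capture("side");T=ctrl.capture("top"); crop(S,"s4.png",330,90,430,220,4.5);crop(T,"t4.png",390,220,520,330,5)
E
```

```text
above t=3.53 p [ 510.98 -276.82  345.06] F [ 0.25 -0.51  0.22] w 85.3
down t=4.33 p [ 510.97 -277.58  268.02] F [ 0.71  0.76 -0.79] w 85.4
```

View pics/s4.png

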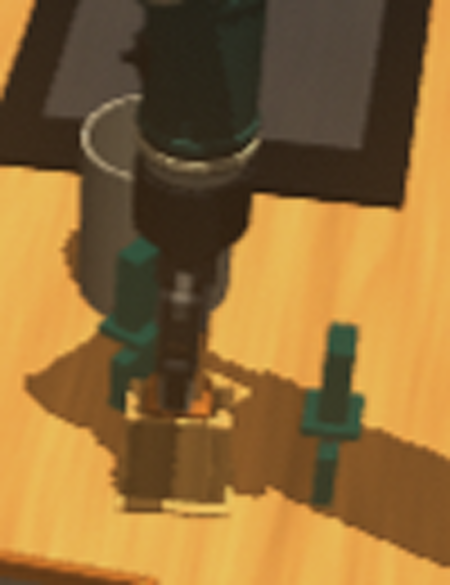

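View pics/t4.png

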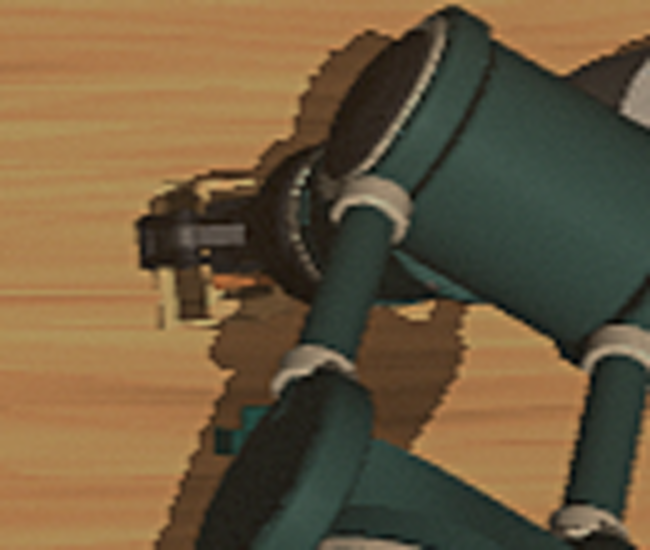

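In the side view the near finger (about (370,175) full-frame) sits in front of the wooden handle, and the decoys are clear. I'll grip and lift now.

```bash
python3 - <<'E'
from h import *
ctrl.gripper_close(); s=st("closed")
np.save("grip.npy",np.r_[s["position"],s["orientation"]])
p=(510.6,-277.4,352)
ctrl.move_linear(p,vel=150); st("up")
f=[]
for i in range(5): ctrl.sleep(.04); f.append(ctrl.read_state()["contact_force"])
print(np.mean(f,0),np.std(f,0))
S=ctrl.capture("side"); crop(S,"s5.png",320,60,440,220,3.7)
E
```

```text
closed t=5.03 p [ 510.68 -277.46  267.71] F [-1.6  -0.13  1.77] w 19.6
up t=5.75 p [ 510.17 -277.16  351.04] F [-0.36 -0.21 -1.69] w 19.3
[-0.12272908  0.26444335 -1.17998511] [0.38203358 0.74823733 0.35247618]
```

View pics/s5.png

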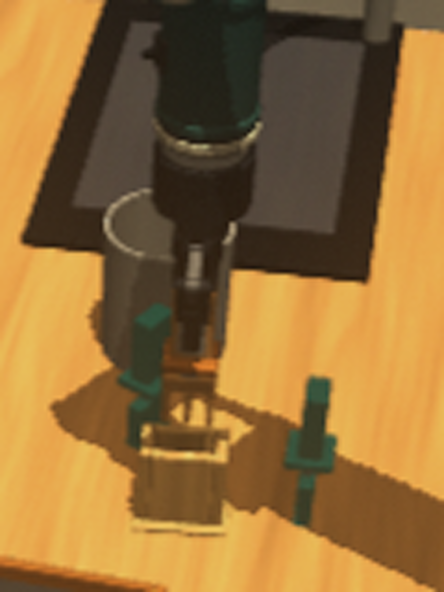

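```bash
cat >> h.py <<'E'
YW=-.25
u=np.array([-np.sin(YW),np.cos(YW)]); v=np.array([np.cos(YW),np.sin(YW)])
TC=np.array([595.5,.7]); ty=np.array([.0715,.9975]); tx=np.array([.9975,-.0715])
def tr(p): d=np.asarray(p)[:2]-TC; return np.round([d@tx,d@ty],1)
def fz(n=4,dt=.02):
    f=[]
    for i in range(n): ctrl.sleep(dt); f.append(ctrl.read_state()["contact_force"])
    return np.mean(f,0)
def touch(xy,z,tare,step=1.5,zmin=262):
    "step down until felt, then trim to 4 N; returns z command"
    F=0
    while z>zmin:
        z-=step; ctrl.move_linear((*xy,z),vel=40); F=fz(3)[2]-tare
        if F>1.2: 
            F=fz(5)[2]-tare
            if F>1.2: break
    return z,F
E
python3 - <<'E'
from h import *
o=ori(YW,1)
b=np.array([556.9,-28.6]); L=b-29*u-6*v
print(L,tr(L))
ctrl.goto((*L,345),o); st("hover")
ctrl.move_linear((*L,300),vel=120); print(fz(6)); st("low")
S=ctrl.capture("side"); crop(S,"s6.png",275,160,385,300,4)
T=ctrl.capture("top"); crop(T,"t6.png",260,170,420,290,4.5)
E
```

```text
[543.91181065 -55.21403647] [-47.5 -59.5]
hover t=6.91 p [544.  -55.6 345. ] F [-0.24  0.09 -0.74] w 19.7
[ 0.34697972 -0.19982235 -0.86092511]
low t=7.53 p [544.51 -55.76 301.03] F [ 0.53 -0.79 -0.97] w 18.9
```

View pics/s6.png

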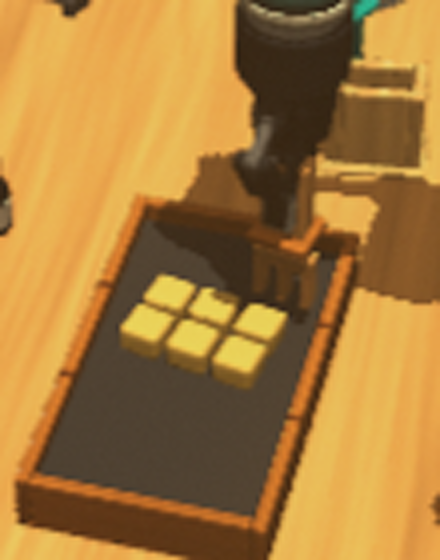

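View pics/t6.png

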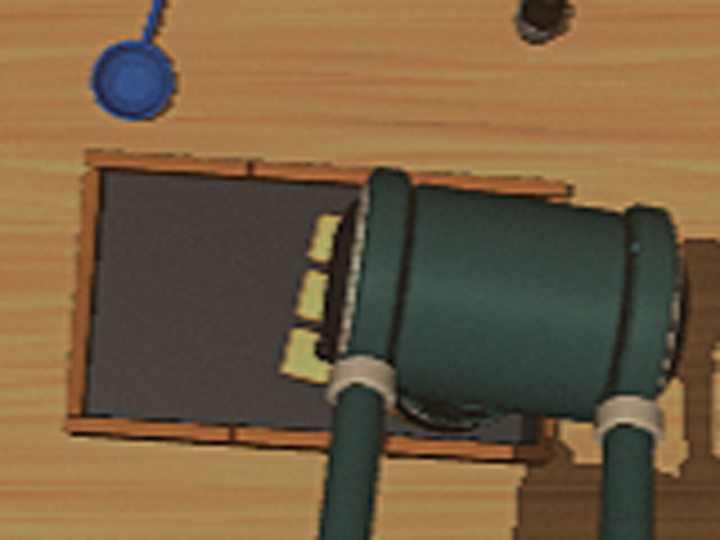

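The side view shows the tines just behind the last block of the near-x row, with tips at around (262,288) to (303,318) in the crop. They are inside the tray walls. Now I'll feel for the slab.

```bash
python3 - <<'E'
from h import *
L=np.array([543.9,-55.2])
z,F=touch(L,300,-0.95,step=1.5); print(z,F); st()
E
```

```text
279.0 2.588972769383241
 t=11.92 p [544.01 -55.21 279.3 ] F [-0.27 -0.08  2.8 ] w 19.7
```

```bash
cat >> h.py <<'E'
def stroke(a,b,z,tare,seg=13,vel=60,tgt=4.):
    a=np.array(a,float);b=np.array(b,float);n=max(1,int(np.ceil(np.linalg.norm(b-a)/seg))); log=[]
    F=fz(3)[2]-tare
    for i in range(1,n+1):
        z+=float(np.clip((F-tgt)/4,-.5,.7))
        ctrl.move_linear((*(a+(b-a)*i/n),z),vel=vel); F3=fz(3,.015); F=F3[2]-tare; log.append((round(z,2),round(F,1),round(float(F3[:2]@u),1)))
    print(log); st("end"); return z
E
python3 - <<'E'
from h import *
b=np.array([556.9,-28.6]); L=b-29*u-6*v; z=278.6
E=b+(97-22)*u-6*v
z=stroke(L,E,z,-.95); print(tr(E))
S=ctrl.capture("side"); crop(S,"s7.png",275,160,385,300,4)
E
```

```text
[(278.5, np.float64(5.3), 0.4), (278.82, np.float64(5.0), 0.2), (279.06, np.float64(5.9), -0.2), (279.54, np.float64(4.7), 0.5), (279.71, np.float64(4.2), 0.9), (279.76, np.float64(4.4), 0.4), (279.86, np.float64(4.5), 0.8), (279.98, np.float64(4.1), 1.2)]
end t=15.30 p [569.74  46.11 279.97] F [0.86 0.41 2.39] w 19.1
[-29.   42.9]
```

View pics/s7.png

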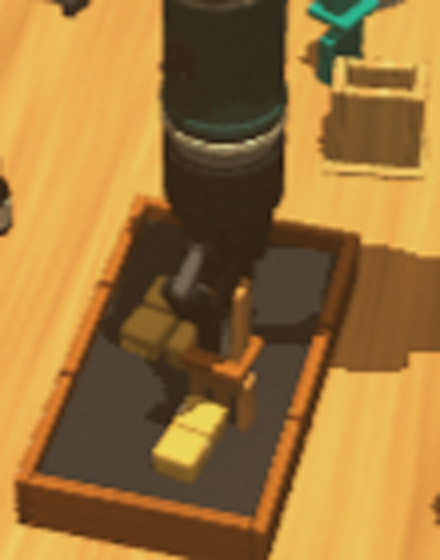

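The near-x row of two blocks is now pushed into the +y third, at about (190,440) in the crop. Next is the middle row, with a short stroke.

```bash
python3 - <<'E'
from h import *
b=np.array([591.9,-37.4]); M=b-29*u-7*v
s=ctrl.read_state()["position"]
ctrl.move_linear((s[0],s[1],316),vel=120)
ctrl.move_linear((*M,316),vel=200); print("tare",fz(5)); print(tr(M))
ctrl.move_linear((*M,281),vel=90)
z,F=touch(M,281,-.95,step=1.0); print(z,F)
trav=20
E=b+(trav-22)*u-7*v
z=stroke(M,E,z,-.95,seg=9,vel=50)
print(tr(E))
S=ctrl.capture("side"); crop(S,"s8.png",275,160,385,300,4)
s=ctrl.read_state()["position"]
ctrl.move_linear((s[0],s[1],316),vel=120)
c=np.array([634.,-11.4]); H=c+28*u+5*v; print(H,tr(H))
ctrl.move_linear((*H,316),vel=200); 
S=ctrl.capture("side"); crop(S,"s9.png",275,160,385,300,4);T=ctrl.capture("top"); crop(T,"t9.png",260,170,420,290,4.5); st()
E
```

```text
tare [-0.19351535 -0.26948729 -1.3412021 ]
[-12.9 -65.6]
279.0 2.2923565228545746
[(278.8, np.float64(3.8), 0.3), (278.76, np.float64(5.0), -0.2), (279.01, np.float64(5.2), -0.9)]
end t=19.01 p [584.7  -37.26 279.06] F [-0.27 -0.78  5.11] w 19.4
[ -8.1 -39. ]
[645.77187297  14.49252801] [49.2 17.4]
 t=20.17 p [644.7   13.87 315.  ] F [-0.11 -0.22 -1.3 ] w 19.1
```

View pics/s8.png

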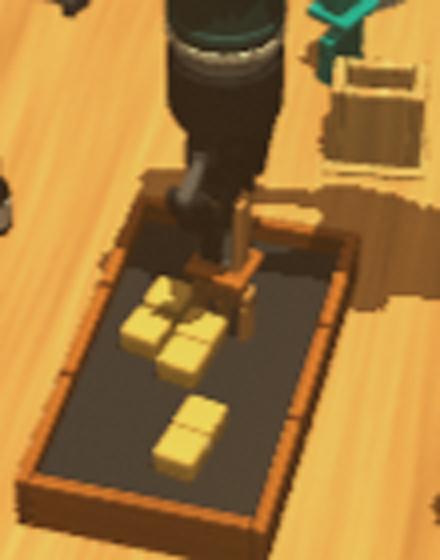

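View pics/s9.png

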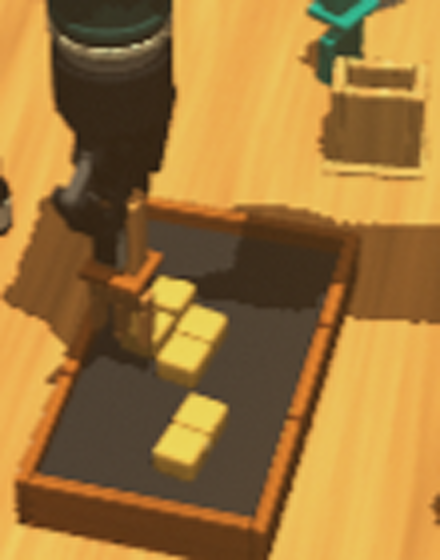

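View pics/t9.png

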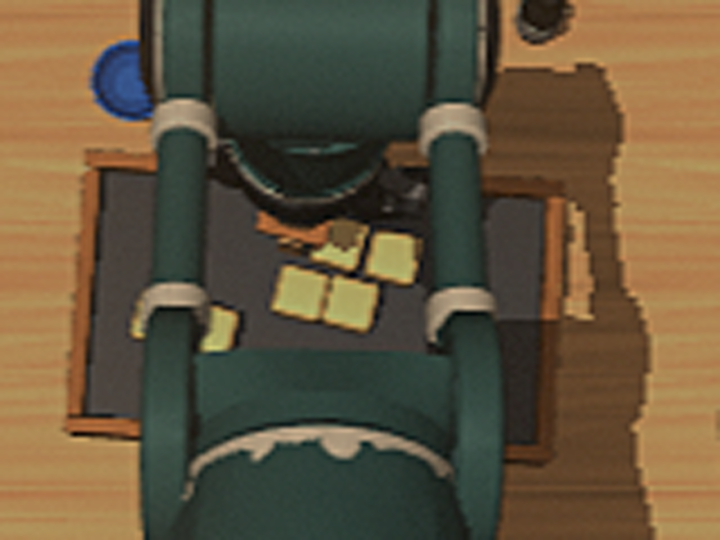

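```bash
python3 - <<'E'
from h import *
T=ctrl.capture("top")
f=lambda x,y,k,ox,oy:(x/k+ox-0.5+0.5/k,y/k+oy-0.5+0.5/k)
for n,p in dict(M1=(302,292),M2=(352,303),H2=(393,258)).items():
    X=onz(T,f(*p,4.5,260,170),51); d=X[:2]-np.array([634,-11.4]); print(n,X.round(1),tr(X),"u,v rel H1:",(d@u).round(1),(d@v).round(1))
crop(T,"t10.png",310,205,360,250,14)
E
```

```text
M1 [604.   10.7  51. ] [ 7.7 10.6] u,v rel H1: 14.0 -34.5
M2 [597.4 -19.   51. ] [  3.3 -19.5] u,v rel H1: -16.4 -33.6
H2 [624.3 -43.5  51. ] [ 31.9 -42. ] u,v rel H1: -33.5 -1.4
```

View pics/t10.png

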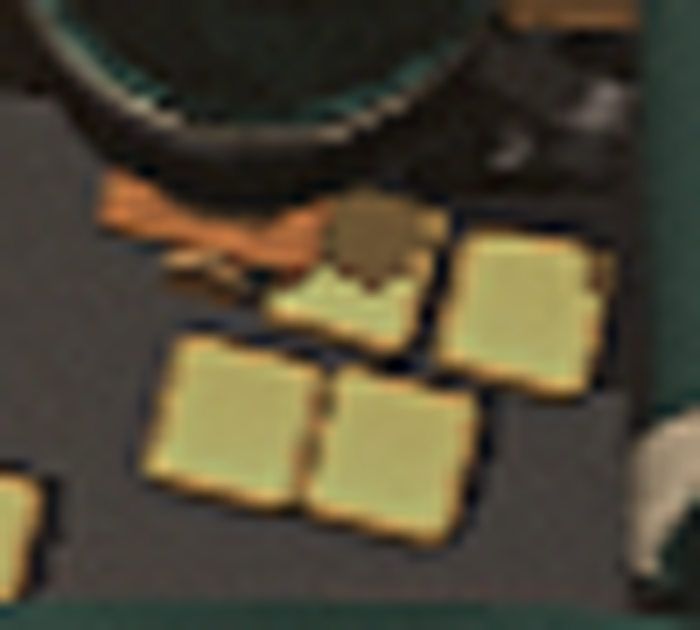

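Middle pair is at tray y of about +11 and −20. The rake is lined up behind the last row with 3–4 mm clearance on both sides. I'll do the final stroke.

```bash
python3 - <<'E'
from h import *
c=np.array([634.,-11.4]); H=c+28*u+5*v
t=fz(5); print("tare",t)
ctrl.move_linear((*H,282),vel=90)
F=fz(4)-t; print("F at 282",F)
if abs(F[2])<2.5:
    z,F=touch(H,282,-1.1,step=.8); print(z,F)
    E=c-(55-22)*u+5*v
    z=stroke(H,E,z,-1.1,seg=12,vel=50); print(tr(E))
S=ctrl.capture("side"); crop(S,"s11.png",275,160,385,300,4)
E
```

```text
tare [ 0.05640201 -0.56231848 -0.90505183]
F at 282 [ 0.3376465   0.42947064 -0.10825519]
280.4 1.2998097454425
[(279.9, np.float64(2.8), -1.2), (279.61, np.float64(4.3), -0.8), (279.68, np.float64(3.7), -0.5), (279.6, np.float64(3.9), -0.8), (279.58, np.float64(3.6), -0.7), (279.47, np.float64(3.8), -0.9)]
end t=24.02 p [630.56 -45.06 279.41] F [-0.43 -0.68  2.41] w 19.1
[ 38.3 -42.7]
```

View pics/s11.png

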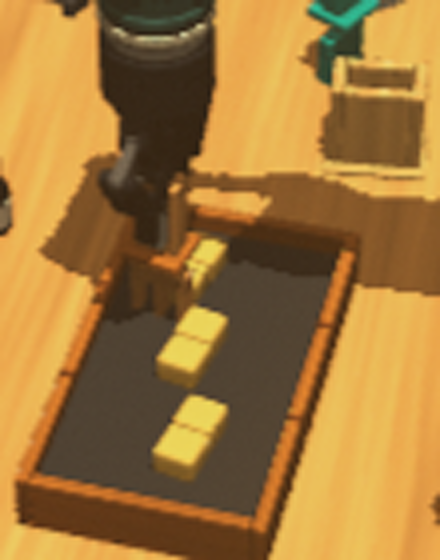

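All three pairs lie in a line, at crop (205,265), (193,345) and (190,435). I'll lift, move to above the stand and measure from there.

```bash
python3 - <<'E'
from h import *
s=ctrl.read_state()["position"]
ctrl.move_linear((s[0],s[1],352),vel=150)
ctrl.goto((510.6,-277.4,354),ori(.06,1)); st("above stand"); 
T=ctrl.capture("top");S=ctrl.capture("side")
crop(T,"t12.png",260,190,400,290,5.5); crop(S,"s12.png",320,60,440,220,3.7)
f=lambda x,y,k,ox,oy:(x/k+ox-0.5+0.5/k,y/k+oy-0.5+0.5/k)
for nm,c,(x0,y0,x1,y1) in (("top",T,(283,208,382,270)),("side",S,(285,215,362,290))):
    b=cv2.resize(cv2.cvtColor(c["img"],cv2.COLOR_RGB2HSV)[y0:y1,x0:x1],None,fx=4,fy=4,interpolation=cv2.INTER_CUBIC)
    m=cv2.inRange(b,(22,70,120 if nm=="top" else 165),(38,255,255))
    for k in cv2.findContours(m,cv2.RETR_EXTERNAL,cv2.CHAIN_APPROX_NONE)[0]:
        if cv2.contourArea(k)<300: continue
        r=cv2.minAreaRect(k); print(nm,cv2.contourArea(k),tr(onz(c,f(*r[0],4,x0,y0),51)),np.round(r[1]))
E
```

```text
above stand t=25.73 p [ 510.71 -276.89  353.18] F [ 0.02  0.21 -1.38] w 19.4
top 1324.0 [-18.5  64.6] [41. 38.]
top 1344.0 [-13.8  94.3] [41. 37.]
top 1328.0 [  3.5 -18.7] [41. 39.]
top 1329.0 [ 8.2 12.2] [41. 39.]
top 1278.0 [ 23.9 -93.9] [41. 39.]
top 1271.0 [ 29.5 -64.7] [41. 37.]
side 1121.0 [-13.9  91.7] [45. 33.]
side 1046.0 [-19.   62.1] [43. 31.]
side 984.0 [7.3 9.7] [41. 30.]
side 947.0 [  2.7 -20.5] [40. 29.]
side 1788.5 [ 25.9 -80.5] [34. 69.]
```

View pics/t12.png

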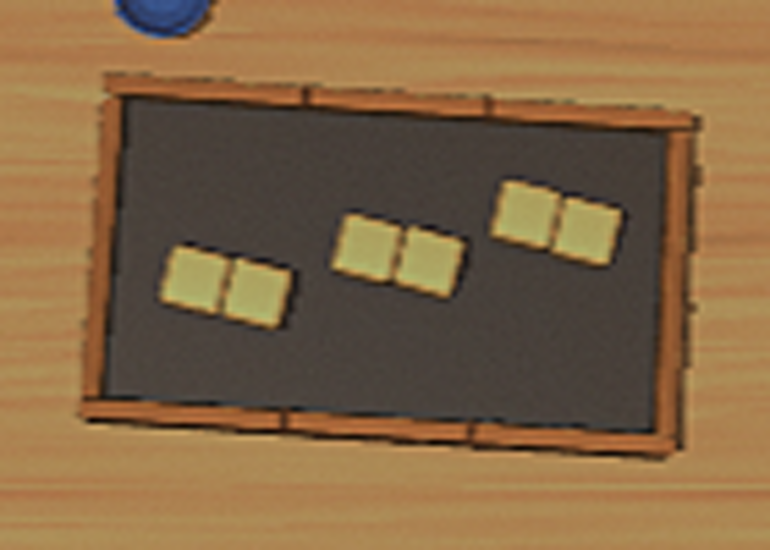

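View pics/s12.png

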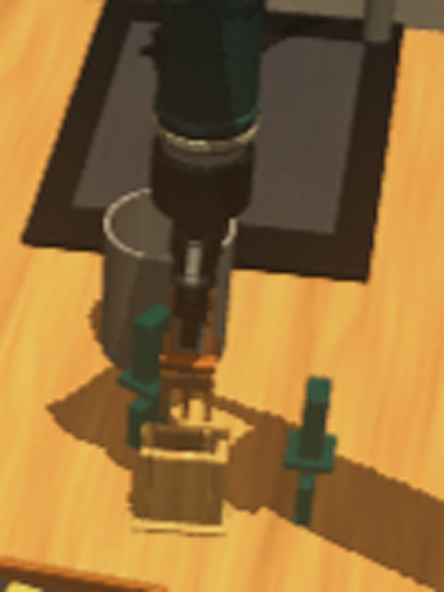

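Two blocks are clearly in each third, in a single layer, and the rake matches its lift-off picture. I'll lower it in with force checks.

```bash
python3 - <<'E'
from h import *
for z in (320,295,280,272,269.5,268.3):
    ctrl.move_linear((510.6,-277.4,z),vel=80); F=fz(3); print(z,F.round(1))
    if abs(F[2])>8 or np.hypot(F[0],F[1])>8: print("stop");break
while fz(3)[2]<0.8 and z>265.5:
    z-=.5; ctrl.move_linear((510.6,-277.4,z),vel=40)
print(z); st()
S=ctrl.capture("side"); crop(S,"s13.png",320,60,440,220,3.7)
E
```

```text
320 [ 0.4  0.2 -0.8]
295 [ 0.2 -0.1 -0.4]
280 [ 0.3 -0.1 -1. ]
272 [ 0.2  0.2 -1. ]
269.5 [-0.1 -0.4 -1.2]
268.3 [ 0.2  0.1 -1.1]
267.3
 t=28.90 p [ 510.64 -277.44  267.69] F [-1.08  0.67  2.38] w 19.0
```

View pics/s13.png

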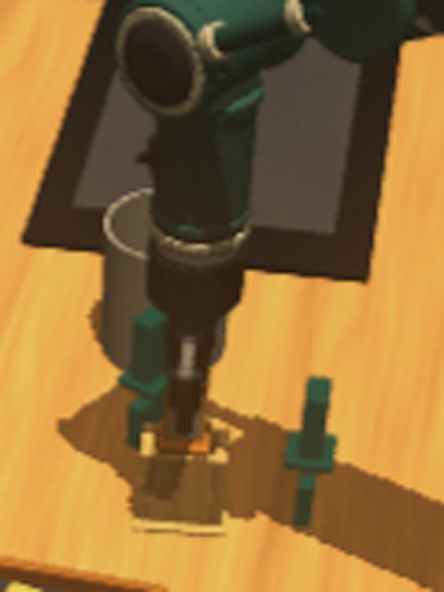

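The collar is seated on the rim, with contact felt at the same height as when I gripped it. I'll release, retreat and check.

```bash
python3 - <<'E'
from h import *
ctrl.let_go(); st("open")
ctrl.move_linear((510.6,-277.4,370),vel=120)
ctrl.goto((330,-480,420),ori(-.9,1)); ctrl.sleep(.2); st()
T=ctrl.capture("top");S=ctrl.capture("side")
crop(T,"t14.png",250,170,510,330,3); crop(S,"s14.png",260,100,430,310,2.8)
E
```

```text
open t=29.60 p [ 510.61 -277.39  267.26] F [ 1.18 -0.08 -0.16] w 85.3
 t=31.88 p [ 331.1  -479.08  419.53] F [ 0.1  -0.06 -0.67] w 85.1
```

View pics/t14.png

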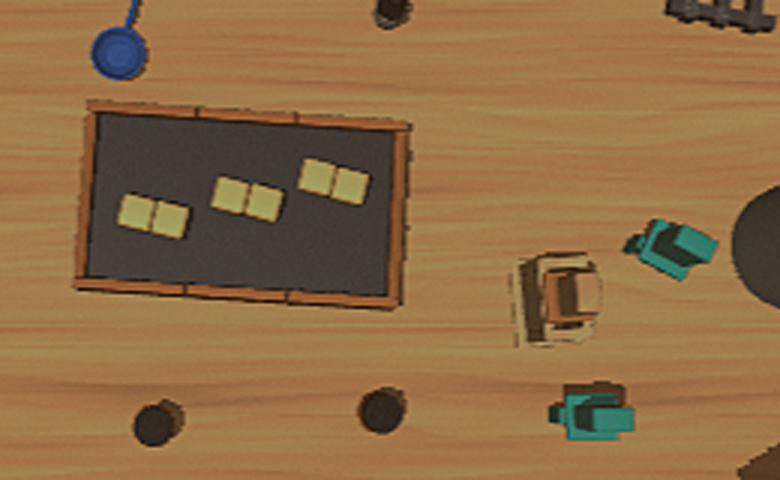

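View pics/s14.png

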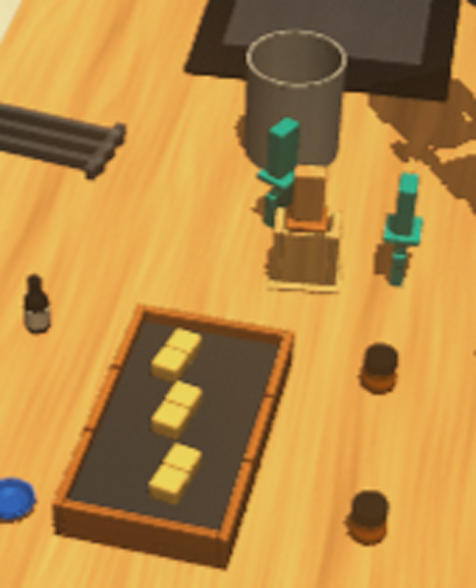

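The rake hangs upright in its stand at top crop (572,295), there are two blocks in each third, and the bystanders are in place.

```bash
python3 -c "
from h import *
ctrl.job_done(); st()"
```

```text
the job is handed in; nothing more can be done
the job is handed in; nothing more can be done
```

I raked the six wax blocks into pairs, hung the rake back in its stand and handed the job in at about 32 s of the 58 s allowed.

- **Raking:** I made three strokes, each pushing one pair: one to the +y third, one a short way within the middle, and one to the −y third. Readings at the stops between stroke steps showed a press of 2.8–5.9 N, and 3.8 N at the end of the last stroke. Force was not read while the rake was actually moving.
- **Final layout:** In the top view the block centres along the tray were about +94 and +65, +12 and −19, and −65 and −94 mm. That is two per third, flat, in a single layer.
- **Camera check:** The side view agreed to within 2–3 mm for the four blocks in the +y and middle thirds. It saw the −y pair as one merged patch centred at −80 mm, which fits the other figures.
- **Rake and bystanders:** The rake's collar touched the stand's rim at its original height, and the rake stands upright and free of the gripper. The last pictures showed the bystanders in view where they started. The bowl, the pot lid and the box of jars were outside those crops, so I did not check them again.

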